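# Stir the heaped red beads in

### The arm

A 6-joint arm with a two-finger parallel gripper is mounted at the origin on the work surface. World frame = base frame: x ahead of the robot, y to its left, z up, the work surface at z = 0. Lengths are in mm, angles in rad, forces in N, time in s.
With the tool pointing down it reaches from about 400 to 825 mm from the base axis. Payload 7 kg.
Tool frame: the origin (TCP) lies at the very end of the fingers, on their centre line; the grasp point (between the pads) lies 19 mm behind it; z points along the fingers, y is the line along which they close (so a half turn about z gives the same grasp; the last joint's range is limited). The gripper opens to 88 mm and grips with 3 to 60 N. Pads are 19 mm wide; open, the fingers measure 130 mm over their backs; the gripper's body (78 mm by 193 mm) begins 47 mm behind the grasp point.
Start: joints at [-0.956, 0.359, 0.012, 0, -1.224, -0.288], TCP at [216.657, -639.261, 226.561] pointing down, gripper open.
Joint ranges: [-3.07, 3.07], [-1.43, 2.12], [-1.02, 1.25], [-3.03, 1.67], [-3.05, -0], [-3.03, 3.03]. Speed limits (rad/s): [2.39, 2.39, 3.01, 3.14, 3.14, 3.14].

### API

Orientations are given as a unit quaternion [x, y, z, w].
In Python, from plant import bot gives the robot as it stands. Calls block until the motion is done:
- bot.move_ptp(position, orientation): joint-space move of the TCP to a pose.
- bot.line_to(position, velocity=150, ori=None): straight line of the TCP; ori=None keeps the orientation; velocity is the mean speed in mm/s.
- bot.move_joints(angles): joint-space move.
- bot.move_gripper(opening, force=None): finger opening in mm; force is the grip in N (None keeps the last); returns when the fingers have stopped.
- bot.pause(seconds).
- bot.solve_ik(position, orientation): joint angles nearest the present ones, or None.
- bot.read_state(): the state.
- bot.camera(name): name is "scene" or "top"; returns the picture (480x640x3 uint8, red, green, blue); there is no depth.
- bot.get_calibration(name): a dict with "fx", "fy", "cx", "cy" (pixels), "distortion" ([k1, k2, p1, p2, k3] as OpenCV has them; the pictures are not rectified), "view" (4x4, takes a point from world to camera coordinates). Camera axes: x right, y up, looking along -z (the intrinsics and any distortion apply to the point x, -y, -z); pixel columns grow to the right and rows downward; lengths in mm; the calibration is good to about 2 mm. A picture is of the moment at which its call begins. get_calibration takes no time and is no camera call.
A pose or a line that the arm cannot do raises bot.Unreachable and nothing moves.
- bot.close_job(): hands the job in; it is judged then, once.
The state is a dict: "t": time; "joint_pos": joint angles; "qvel": joint speeds; "tau": joint torques, N m; "tcp_pos": TCP position; "eef_rot": TCP orientation; "contact_force": force on the tool from outside, world axes, zero at the start; "moment": the same for the moment, N m; "width": finger opening in mm; "finger_force": force on a finger pad.
Only numpy, scipy, OpenCV 4.12 (cv2) and the standard library are available. Lean on these libraries where they do the work, as an engineer would, in place of code of your own. Each camera call takes 0.05 s, during which the arm holds its last target. There are 200 camera calls.

### The job

Take the wooden stirring stick out of its pot and stir the beads in the blue bowl with it: at least two full, wide turns round the bowl with the knob down at the bowl's floor, and on as needed until the three red beads are spread out, with a clear gap of at least half a bead's width between any two of them. Stir gently and touch the beads only with the stick: no bead may leave the bowl, and the bowl, pot, mug, glue bottle and bead box stay standing where they are. Then stand the stick back in its pot, knob down, and let go.

Things in the scene. Friction and masses are not known exactly. Their poses are not given: they have to be found in the camera images.
- stick: wooden stirring stick, 200 mm, 50 g: square handle 16 x 16 mm with a green end, ball knob 26 mm across at its foot. Origin: centre of the knob; own z up the handle (its end is at z = 187 mm), x and y square to its faces, x in the plane of its lean. Starts knob down in the pot, leaning about 38 degrees over the rim, green end towards the robot (give or take 25 degrees). Can swivel in a weak grip
- stick_end (a point): centre of the flat green end of the stick's handle, 187 mm from the knob's centre
- bowl: loose blue mixing bowl of thick stoneware, about 1.6 kg, 62 mm high. Origin at the centre of its underside, z up. The flat inner floor is 6 mm above the origin and about 87 mm in radius; the wall is 5 mm thick and flares to an outer rim radius of 108 mm. It slides if pushed hard. It may stand on the robot's left with the pot on the right, or the other way round
- pot: loose terracotta stick pot, a straight round tube with a floor, about 0.9 kg: 90 mm outside, 80 mm inside, 90 mm high, floor 8 mm thick. Origin at the centre of its underside, z up
- mug: white ceramic mug, 80 mm across, 90 mm high, beyond the work; origin at the centre of its underside. Leave alone
- glue: white glue bottle with an orange cap, 54 mm across, 140 mm high; origin at the centre of its underside. Leave alone
- bead_box: clear open bead box with six cells, 160 x 220 x 40 mm; origin at the centre of its underside. Leave alone
- red1: red chunky bead of smooth lacquered wood (slides easily) in the bowl, a barrel 32 mm across and 24 mm high with rounded edges, about 22 g; origin at its centre, z along its axis; the three red ones start heaped together on one side of the bowl
- red2: red chunky bead of smooth lacquered wood (slides easily) in the bowl, a barrel 32 mm across and 24 mm high with rounded edges, about 22 g; origin at its centre, z along its axis; the three red ones start heaped together on one side of the bowl
- red3: red chunky bead of smooth lacquered wood (slides easily) in the bowl, a barrel 32 mm across and 24 mm high with rounded edges, about 22 g; origin at its centre, z along its axis; the three red ones start heaped together on one side of the bowl
- cream1: cream chunky bead of smooth lacquered wood (slides easily) in the bowl, a barrel 32 mm across and 24 mm high with rounded edges, about 22 g; origin at its centre, z along its axis
- cream2: cream chunky bead of smooth lacquered wood (slides easily) in the bowl, a barrel 32 mm across and 24 mm high with rounded edges, about 22 g; origin at its centre, z along its axis
- cream3: cream chunky bead of smooth lacquered wood (slides easily) in the bowl, a barrel 32 mm across and 24 mm high with rounded edges, about 22 g; origin at its centre, z along its axis
- cream4: cream chunky bead of smooth lacquered wood (slides easily) in the bowl, a barrel 32 mm across and 24 mm high with rounded edges, about 22 g; origin at its centre, z along its axis
Things that resemble listed ones, but are neither listed nor needed, are in the scene too. Leave any orange or turquoise look-alike of the cream1 alone. What is shaped like the red3 but black is not meant.

How it is judged (in metres and radians):
On the way, in this order (a step that is already met when the one before it is completed fails the run):
1. the stick is lifted clear of the pot (height (world z) of stick above 0.1 m), for 0.1 s.
2. the knob stirs at the floor on one side of the bowl (z of stick in the frame of bowl below 0.031 m and horizontal distance between stick and bowl below 0.09 m and x of stick in the frame of bowl above 0.024 m), for 0.04 s.
3. it stirs on round to a neighbouring side (z of stick in the frame of bowl below 0.031 m and horizontal distance between stick and bowl below 0.09 m and x of stick in the frame of bowl between -0.02 and 0.02 m and (y of stick in the frame of bowl above 0.024 m or y of stick in the frame of bowl below -0.024 m)), for 0.04 s.
4. it stirs on to the opposite side (z of stick in the frame of bowl below 0.031 m and horizontal distance between stick and bowl below 0.09 m and x of stick in the frame of bowl below -0.024 m), for 0.04 s.
5. it stirs on to a neighbouring side again (all of step 3), for 0.04 s.
6. it comes full circle to the first side (all of step 2), for 0.04 s.
At the end, for the whole second after the job is handed in: any two red beads are at least 46 mm apart, centre to centre (14 mm clear); all seven beads lie at rest in the bowl; the bowl and the pot stand upright; the stick stands at rest in the pot, knob down on its floor, green end up (distance between red1 and red2 above 0.046 m and distance between each of red2, red1 and red3 above 0.046 m and horizontal distance between each of red1, red2, red3, cream1, cream2, cream3, cream4 and bowl below 0.098 m and z of each of red1, red2, red3, cream1, cream2, cream3, cream4 in the frame of bowl below 0.06 m and linear speed of each of red1, red2, red3, cream1, cream2, cream3, cream4, stick below 0.02 m/s and horizontal distance between stick and pot below 0.04 m and z of stick in the frame of pot below 0.035 m and z of stick_end in the frame of pot above 0.1 m and angle between each of pot, bowl's own z axis and vertical below 0.1 rad); the robot touches nothing.
It fails at once if a bead leaves the bowl (horizontal distance between any of red1, red2, red3, cream1, cream2, cream3, cream4 and bowl above 0.11 m).
It fails at once if the gripper touches a bead (contact force between any of the arm, the fingers and red1 above 0.5 N or contact force between any of the arm, the fingers and red2 above 0.5 N or contact force between any of the arm, the fingers and red3 above 0.5 N or contact force between any of the arm, the fingers and cream1 above 0.5 N or contact force between any of the arm, the fingers and cream2 above 0.5 N or contact force between any of the arm, the fingers and cream3 above 0.5 N or contact force between any of the arm, the fingers and cream4 above 0.5 N).
It fails at once if the bowl is pushed more than 40 mm or tipped (distance of bowl from where it was at the start of the episode above 0.04 m or angle between bowl's own z axis and vertical above 0.2 rad).
It fails at once if the stick is pressed hard (over 40 N) on the bowl (contact force between stick and bowl above 40 N).
It fails at once if the pot is pushed more than 40 mm or tipped, or the mug, glue bottle or bead box is moved more than 30 mm (distance of pot from where it was at the start of the episode above 0.04 m or angle between pot's own z axis and vertical above 0.35 rad or distance of any of mug, glue, bead_box from where it was at the start of the episode above 0.03 m).
It also fails if it takes over 72 s, if anything falls off the work surface, if the arm or the gripper's body presses on something with over 40 N, if the wrist force passes 120 N, or if a joint passes its speed limit or range.

## Working session

There is one attempt and no reset: what is moved stays moved. The work goes in short steps, each a Python script; the robot and the scene stay as the last script left them, time stands still between calls to the robot, and variables do not carry over. Pictures are saved under pics/ and viewed, at most 10 in all, crops included, and the job is handed in when it is done.

```bash
ls; mkdir -p pics
cat > h.py <<'E'
import numpy as np, cv2
from plant import bot
def cal(n):
    c=bot.get_calibration(n); K=np.array([[c['fx'],0,c['cx']],[0,c['fy'],c['cy']],[0,0,1.]])
    V=np.array(c['view']); F=np.diag([1,-1,-1.]); R=F@V[:3,:3]; t=F@V[:3,3]
    return K,np.array(c['distortion'],float),R,t
def proj(n,P):
    K,d,R,t=cal(n); return cv2.projectPoints(np.array(P,float).reshape(-1,1,3),cv2.Rodrigues(R)[0],t,K,d)[0].reshape(-1,2)
def ray(n,uv):
    K,d,R,t=cal(n); p=cv2.undistortPoints(np.array(uv,float).reshape(-1,1,2),K,d).reshape(-1,2)
    D=np.c_[p,np.ones(len(p))]@R; return -R.T@t,D
def atz(n,uv,z):
    C,D=ray(n,uv); return C+D*((z-C[2])/D[:,2])[:,None]
def snap(n,f):
    im=bot.camera(n); cv2.imwrite('pics/'+f,im[:,:,::-1]); return im
E
python3 - <<'E'
from h import *
snap('scene','s0.png');snap('top','t0.png')
for n in('scene','top'):
    K,d,R,t=cal(n);print(n,K[0,0],d,-R.T@t,R[2])
E
```

```text
pics
scene 459.63126366692074 [0.01286132 0.         0.         0.         0.        ] [1160.02896731 -746.81180235  860.47787499] [-0.49680204  0.59096944 -0.63556499]
top 554.3900594972285 [0.05556029 0.         0.         0.         0.        ] [ 490.71558006  -76.95571598 1283.96705654] [ 0.0887536   0.01052481 -0.99599801]
```

View pics/s0.png

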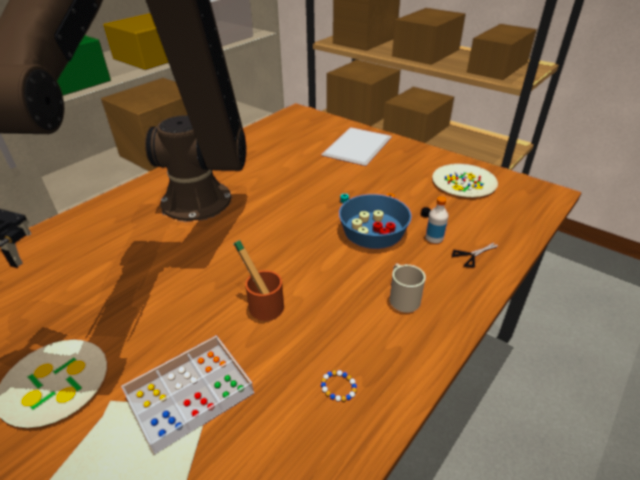

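View pics/t0.png

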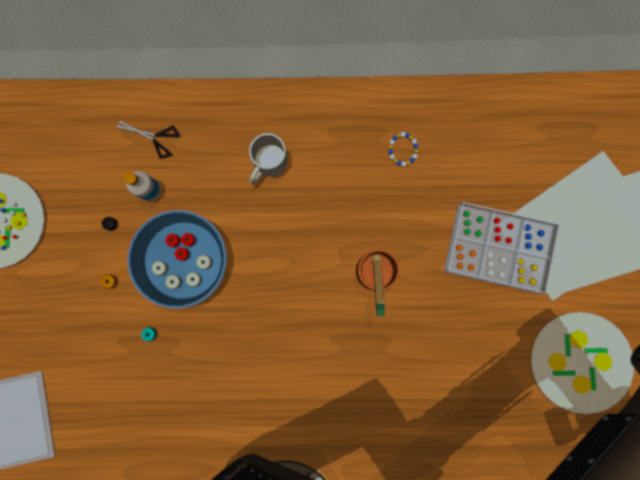

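The top view shows the pot at (377,271), with the stick's green end at (380,310). The bowl is at (178,259).
- **Red beads in the bowl:** (172,240), (188,240), (181,254).
- **Cream beads in the bowl:** (159,268), (173,282), (192,280), (204,262).
- **Look-alikes outside the bowl:** black (109,224), orange (109,282), turquoise (149,334), plus small beads in the box (~500,250). I'll leave all of these alone.
- **Stick look-alikes:** none seen. The scissors (150,135) aren't one, and the stick is the only one in a pot.

```bash
cat >> h.py <<'E'
def blobs(m,amin=20):
    n,l,s,c=cv2.connectedComponentsWithStats(m.astype(np.uint8)); return [(c[i],s[i,4],l==i) for i in range(1,n) if s[i,4]>=amin]
def hsv(im): return cv2.cvtColor(im,cv2.COLOR_RGB2HSV).astype(int)
def rim(n,mask,z):
    "circle fit, in the plane z, of the outline of a mask"
    cs=max(cv2.findContours(mask.astype(np.uint8),0,1)[0],key=cv2.contourArea)
    h=cv2.convexHull(cs)[:,0,:].astype(float); P=atz(n,h,z)[:,:2]
    A=np.c_[2*P,np.ones(len(P))]; s=np.linalg.lstsq(A,(P**2).sum(1),rcond=None)[0]
    return s[:2],np.sqrt(s[2]+s[:2]@s[:2])
def bowlmask(im):
    h=hsv(im); return (h[...,0]>95)&(h[...,0]<115)&(h[...,1]>110)
def beads(im,bc):
    "red and cream bead positions (tops, z=30) within the bowl, top camera"
    h=hsv(im); yy,xx=np.mgrid[:480,:640]; u=proj('top',[[*bc,30]])[0]
    ins=np.hypot(xx-u[0],yy-u[1])<48
    out={}
    for k,m in dict(red=((h[...,0]<8)|(h[...,0]>172))&(h[...,1]>150)&(h[...,2]>70)&ins,cream=(h[...,1]<110)&(h[...,2]>130)&ins).items():
        out[k]=[(b[0].round(1),b[1],atz('top',[b[0]],28)[0,:2].round(0)) for b in blobs(m)]
    return out
E
python3 - <<'E'
from h import *
im=cv2.imread('pics/t0.png')[:,:,::-1].copy(); sc=cv2.imread('pics/s0.png')[:,:,::-1].copy()
h=hsv(im); 
m=np.zeros(h.shape[:2],bool); m[200:320,120:240]=bowlmask(im)[200:320,120:240]
bc,r=rim('top',m,62); print('bowl',bc,r)
for k,v in beads(im,bc).items():
    for b in v: print(k,b[0],b[1],b[2],(b[2]-bc).round(0))
for n,I,(a,b,c,d) in(('top',im,(240,330,350,410)),('scene',sc,(230,330,225,295))):
    H=hsv(I)[a:b,c:d]
    g=(H[...,0]>60)&(H[...,0]<95)&(H[...,1]>90); print(n,'green',[(x[0]+[c,a],x[1]) for x in blobs(g,8)])
    w=(H[...,0]<9)&(H[...,1]>150)&(H[...,2]<190)
    M=np.zeros(I.shape[:2],bool);M[a:b,c:d]=w
    if n=='top':
        bb=max(blobs(M),key=lambda q:q[1])[2]; print('pot',rim('top',bb,90),bb.sum())
    print(n,H[(271-a) if n=='top' else 295-a,::6].tolist())
v=np.hstack([cv2.resize(im[235:325,330:430],(400,360),interpolation=2),cv2.resize(sc[230:320,215:315],(400,360),interpolation=2)])
cv2.imwrite('pics/c1.png',v[:,:,::-1])
E
```

```text
bowl [565.58327031 233.26839038] 104.85522241682857
red [179.5 239.5] 266 [611. 236.] [45.  3.]
red [181.1 253.5] 130 [579. 232.] [13. -1.]
cream [201.6 261.3] 154 [561. 186.] [ -5. -47.]
cream [157.1 267.3] 151 [548. 286.] [-18.  53.]
cream [191.2 278.6] 151 [522. 209.] [-44. -24.]
cream [170.8 281.2] 143 [516. 255.] [-50.  22.]
top green [(array([379.70967742, 309.4516129 ]), np.int32(62))]Traceback (most recent call last):
  File "<stdin>", line 14, in <module>
ValueError: max() iterable argument is empty
```

Run:
```python
from h import *
im=cv2.imread('pics/t0.png')[:,:,::-1].copy(); sc=cv2.imread('pics/s0.png')[:,:,::-1].copy()
h=hsv(im)
print(h[280,350:405:3].tolist())
H=hsv(sc); g=(H[...,0]>60)&(H[...,0]<95)&(H[...,1]>90); 
gs=[x for x in blobs(g,8) if 225<x[0][0]<260 and 230<x[0][1]<260]; print(gs[0][:2])
C1,D1=ray('top',[[379.71,309.45]]);C2,D2=ray('scene',[gs[0][0]])
s=np.linalg.lstsq(np.c_[D1[0],-D2[0]],C2-C1,rcond=None)[0]; p,q=C1+s[0]*D1[0],C2+s[1]*D2[0]; print('green',p,q)
v=np.hstack([cv2.resize(im[235:325,330:430],(400,360),interpolation=2),cv2.resize(sc[230:320,215:315],(400,360),interpolation=2)])
cv2.imwrite('pics/c1.png',v[:,:,::-1])
```

```text
[[15, 197, 145], [15, 198, 139], [15, 195, 132], [11, 203, 64], [11, 193, 147], [11, 195, 153], [11, 192, 165], [11, 199, 164], [13, 170, 114], [17, 149, 125], [17, 150, 126], [11, 189, 151], [11, 196, 164], [11, 199, 136], [10, 214, 56], [11, 198, 143], [15, 196, 151], [15, 199, 147], [15, 199, 145]]
(array([238.61764706, 245.41176471]), np.int32(34))
green [ 453.07873364 -201.07318381  159.14871849] [ 453.21853971 -200.9199057   159.12712713]
```

View pics/c1.png

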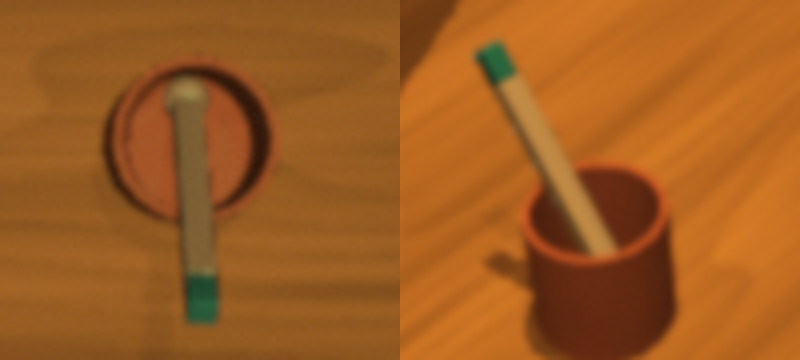

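The close crop shows the stick in its terracotta pot, with the knob at about (376.5,259) and the green end at (380,309). The triangulation rays meet within 0.3 mm, at z = 159, which agrees with a 38° lean. Next I'll compute the stick pose and check IK.

```bash
cat >> h.py <<'E'
from scipy.spatial.transform import Rotation as Rn, Slerp
E
python3 - <<'E'
from h import *
im=cv2.imread('pics/t0.png')[:,:,::-1].copy();h=hsv(im)
m=np.zeros(h.shape[:2],bool); m[240:300,345:410]=(h[...,0]<=12)[240:300,345:410]
bb=max(blobs(m),key=lambda q:q[1])[2]; pc,r=rim('top',bb,90); print('pot',pc,r,atz('top',[[377.5,270]],90))
kn=atz('top',[[376.5,259.2]],21)[0]; g=np.array([453.1,-201,159.1]); print('knob',kn,np.linalg.norm(g-kn))
a=(g-kn)/np.linalg.norm(g-kn); print('lean',np.degrees(np.arccos(a[2])),a)
z=-a; y=np.cross([0,0,1.],a); y/=np.linalg.norm(y)
for s in(1,-1):
    R=np.c_[np.cross(s*y,z),s*y,z]; q=Rn.from_matrix(R).as_quat()
    yv=s*np.array([0,1.,0]); Rv=np.c_[np.cross(yv,[0,0,-1]),yv,[0,0,-1]]; qv=Rn.from_matrix(Rv).as_quat()
    print(s,q,[bot.solve_ik(list(kn+a*d),list(q)) for d in(130,210)])
    print(' v',[bot.solve_ik(p,list(qv)) for p in([*pc,160],[*pc,280],[565,233,155],[615,233,155],[515,233,155],[565,300,155])])
print(bot.read_state()['eef_rot'])
E
```

```text
pot [ 535.24862414 -206.31332056] 45.30895265561336 [[ 534.83442722 -205.72657317   90.        ]]
knob [ 561.96098938 -211.38763156   21.        ] 176.15398916520184
lean 38.37419214723411 [-0.61798765  0.05896904  0.78397316]
1 [ 0.94338217 -0.04490728  0.32828222  0.01562703] [None, None]
 v [array([-0.02697811,  0.24610805, -0.30874134,  0.        , -1.01594694,
       -1.54381821]), array([-0.02697811,  0.16187102, -0.13246978,  0.        , -1.27645552,
       -1.54381821]), array([ 0.71036573,  0.30900787, -0.2322783 ,  0.        , -1.02951016,
       -2.28116205]), array([ 0.65809397,  0.38040281, -0.12474652,  0.        , -1.065647  ,
       -2.2288903 ]), array([ 0.77105964,  0.23759769, -0.33313103,  0.        , -1.00006761,
       -2.34185596]), array([ 0.79262723,  0.35288715, -0.16694894,  0.        , -1.05096023,
       -2.36342355])]
-1 [ 0.04490728  0.94338217 -0.01562703  0.32828222] [None, None]
 v [array([-0.02697811,  0.24610805, -0.30874134,  0.        , -1.01594694,
        1.59777444]), array([-0.02697811,  0.16187102, -0.13246978,  0.        , -1.27645552,
        1.59777444]), array([ 0.71036573,  0.30900787, -0.2322783 ,  0.        , -1.02951016,
        0.8604306 ]), array([ 0.65809397,  0.38040281, -0.12474652,  0.        , -1.065647  ,
        0.91270236]), array([ 0.77105964,  0.23759769, -0.33313103,  0.        , -1.00006761,
        0.79973669]), array([ 0.79262723,  0.35288715, -0.16694894,  0.        , -1.05096023,
        0.7781691 ])]
[-1.62629818e-01  9.86686872e-01  7.25710017e-04 -1.80868711e-04]
```

```bash
cat >> h.py <<'E'
KN=np.array([562.,-211.4,21]); A=np.array([-.618,.059,.784]); A/=np.linalg.norm(A); BC=np.array([565.6,233.3]); PC=np.array([535.2,-206.3])
def frame(a):
    "stick frame with z=a and y horizontal like at the start"
    h=np.array([A[0],A[1],0]); y=np.cross([0,0,1.],h); y/=np.linalg.norm(y)
    y=y-a*(y@a); y/=np.linalg.norm(y); return np.c_[np.cross(y,a),y,a]
class Grip:
    "tool in stick frame: tool z tilted by th (rad) from -stick z about stick y, grasp point d from knob"
    def __init__(s,d,th,sgn):
        z=np.array([np.sin(th),0,-np.cos(th)]); y=np.array([0,sgn,0.]); s.R=np.c_[np.cross(y,z),y,z]; s.p=np.array([0,0,d])+19*z
    def tool(s,knob,F): return list(np.asarray(knob)+F@s.p),list(Rn.from_matrix(F@s.R).as_quat())
E
python3 - <<'E'
from h import *
def ax(l,rot=0): 
    h=np.array([A[0],A[1]])/np.hypot(A[0],A[1]); return frame(np.array([*(h*np.sin(l)),np.cos(l)]))
for sgn in(1,-1):
  for th in np.radians(range(-45,50,5)):
    G=Grip(150,th,sgn); ok=[bot.solve_ik(*G.tool(KN,ax(np.radians(38.4)))) is not None]
    res=[]
    for l in range(0,36,5):
        F=ax(np.radians(l)); o=''
        for k in([*PC,25],[*PC,140],[*BC,25],[*(BC+[55,0]),25],[*(BC-[55,0]),25],[*(BC+[0,55]),25],[*(BC-[0,55]),25]):
            o+='.X'[bot.solve_ik(*G.tool(k,F)) is not None]
        res.append(o)
    print(sgn,round(np.degrees(th)),ok,res)
E
```

```text
1 -45 [True] ['.X.....', 'X......', 'X......', 'X......', 'X......', 'XX.....', 'XX.....', 'XX.....']
1 -40 [True] ['.X.....', '.X.....', 'X......', 'X......', 'X......', 'X......', 'XX.....', 'XX.....']
1 -35 [True] ['.X...X.', '.X.....', '.X.....', 'X......', 'X......', 'XX.....', 'XX.....', 'XX.....']
1 -30 [True] ['XXXXXXX', '.X...X.', '.X.....', '.X.....', 'X......', 'X......', 'XX.....', 'XX.....']
1 -25 [True] ['XXXXXXX', 'XXXX.XX', '.X...X.', '.X.....', '.......', 'X......', 'X......', 'XX.....']
1 -20 [True] ['XXXXXXX', 'XXXXXXX', 'XXXX.X.', '.X...X.', '.X.....', '.......', 'X......', 'X......']
1 -15 [True] ['XXXXXXX', 'XXXXXXX', 'XXXXXXX', 'XXXX.X.', '.X...X.', '.X.....', '.......', '.......']
1 -10 [True] ['XXXXXXX', 'XXXXXXX', 'XXXXXXX', 'XXXXXXX', 'XXXX.X.', '.X.....', '.X.....', '.......']
1 -5 [False] ['XXXXXXX', 'XXXXXXX', 'XXXXXXX', 'XXXXXXX', 'XXXXXXX', 'XX.X.X.', '.X.....', '.X.....']
1 0 [False] ['XXXXXXX', 'XXXXXXX', 'XXXXXXX', 'XXXXXXX', 'XXXXXXX', 'XXXXXXX', 'XX.X.X.', '.X.....']
1 5 [False] ['XXXXXXX', 'XXXXXXX', 'XXXXXXX', 'XXXXXXX', 'XXXXXXX', 'XXXXXXX', 'X
[... 2074 characters left out ...]
['XXXXXXX', 'XXXXXXX', 'XXXXXXX', 'XXXXXXX', 'XXXXXXX', 'XXXXXXX', 'XXXX.XX', 'XX..X..']
-1 20 [True] ['XXXXXXX', 'XXXXXXX', 'XXXXXXX', 'XXXXXXX', 'XXXXXXX', 'XXXXXXX', 'XXXXXXX', 'XXXX.XX']
-1 25 [True] ['XXXXXXX', 'XXXXXXX', 'XXXXXXX', 'XXXXXXX', 'XXXXXXX', 'XXXXXXX', 'XXXXXXX', 'XXXXXXX']
-1 30 [True] ['XXXXXXX', 'XXXXXXX', 'XXXXXXX', 'XXXXXXX', 'XXXXXXX', 'XXXXXXX', 'XXXXXXX', 'XXXXXXX']
-1 35 [True] ['XXXXXXX', 'XXXXXXX', 'XXXXXXX', 'XXXXXXX', 'XXXXXXX', 'XXXXXXX', 'XXXXXXX', 'XXXXXXX']
-1 40 [True] ['XXXXXXX', 'XXXXXXX', 'XXXXXXX', 'XXXXXXX', 'XXXXXXX', 'XXXXXXX', 'XXXXXXX', 'XXXXXXX']
-1 45 [True] ['XXXXXXX', 'XXXXXXX', 'XXXXXXX', 'XXXXXXX', 'XXXXXXX', 'XXXXXXX', 'XXXXXXX', 'XXXXXXX']
```

```bash
cat >> h.py <<'E'
def ax(l):
    h=np.array([A[0],A[1]])/np.hypot(A[0],A[1]); return frame(np.array([*(h*np.sin(l)),np.cos(l)]))
L0=np.arccos(A[2]); G=Grip(148,np.radians(25),-1)
def go(k,l,v=150):
    p,q=G.tool(k,ax(l)); bot.line_to(p,velocity=v,ori=q)
E
cat > p1.py <<'E'
from h import *
np.set_printoptions(precision=2,suppress=True)
p,q=G.tool(KN,ax(L0)); z=Rn.from_quat(q).as_matrix()[:,2]
print(np.array(p),z,bot.solve_ik(list(np.array(p)-80*z),q),bot.solve_ik(p,q),bot.solve_ik(*G.tool([*PC,40],ax(0))),bot.solve_ik(*G.tool([*BC,25],ax(0))))
bot.move_gripper(50)
bot.move_ptp(list(np.array(p)-80*z),q)
bot.line_to(p,velocity=120)
snap('scene','s1.png')
print(bot.read_state()['t'],bot.read_state()['contact_force'])
E
python3 p1.py; python3 -c "
import cv2;i=cv2.imread('pics/s1.png');cv2.imwrite('pics/s1c.png',cv2.resize(i[150:350,150:400],(750,600)))"
```

```text
[ 474.91 -203.09  118.54] [ 0.23 -0.02 -0.97] [-0.   -0.05 -0.59  0.03 -0.79 -1.68] [-0.01  0.08 -0.68  0.04 -0.58 -1.69] [-0.04  0.49  0.02 -0.02 -1.53 -1.62] [ 0.55  0.55  0.17 -0.26 -1.55 -2.16]
3.6 [0.33 0.35 0.41]
```

View pics/s1c.png

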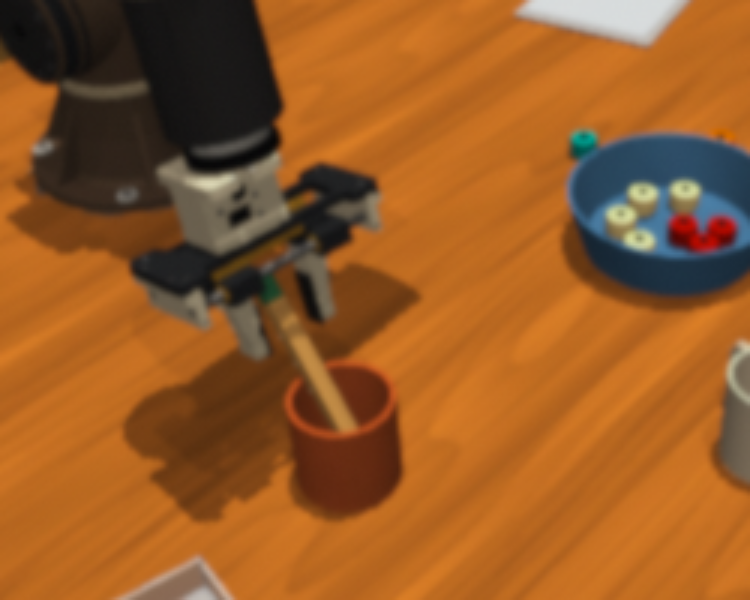

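The open fingers straddle the handle (crop pixel ~280,310), clear of the pot rim. Next: close, straighten and lift.

Run:
```python
from h import *
bot.move_gripper(10,force=55); print(bot.read_state()['width'],bot.read_state()['finger_force'])
k0=KN.copy();k1=np.array([*PC,45.])
for f in(.33,.67,1): go(k0+f*(k1-k0),L0*(1-f),80)
go([*PC,150],0,150)
s=bot.read_state();print(s['t'],s['width'],s['contact_force'])
snap('scene','s2.png');im=snap('top','t2.png')
i=cv2.imread('pics/s2.png');cv2.imwrite('pics/s2c.png',cv2.resize(i[100:350,150:450],(720,600)))
# predicted knob pixel
print(proj('scene',[[*PC,150],[*PC,90]]),proj('top',[[*PC,150]]))
```

```text
16.01305593299044 54.99322772026062
6.5333 15.676745931827998 [-0.57117059 -0.6635875  -1.1719995 ]
[[261.45655753 263.12258765]
 [263.72201713 281.66861835]] [[380.9375367  268.70329565]]
```

View pics/s2c.png

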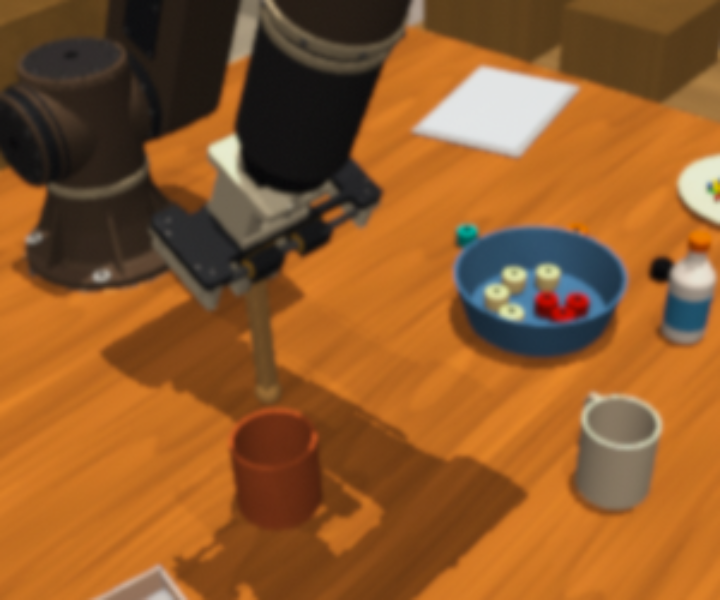

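The knob is at pixel (261,264) against a prediction of (261.5,263), so the grip model holds. Now I'll enter the gap near the bowl's centre and stir two turns.

Run:
```python
from h import *
B=lambda x,y,z:[BC[0]+x,BC[1]+y,z]
p,q=G.tool(B(-18,12,140),ax(0)); bot.move_ptp(p,q)
go(B(-18,12,23),0,120)
go(B(0,40,23),0,60); f=[]
for a in np.radians(np.arange(90-24,90-360*2.1,-24)):
    r=42; go(B(r*np.cos(a),r*np.sin(a),23),0,90); f.append(np.linalg.norm(bot.read_state()['contact_force']))
s=bot.read_state();print(s['t'],s['width'],max(f))
p=s['tcp_pos'];bot.line_to([p[0],p[1],p[2]+110],velocity=200)
p,q=G.tool([480,60,160],ax(0)); bot.move_ptp(p,q)
im=snap('top','t3.png');sc=snap('scene','s3.png')
for k,v in beads(im,BC).items():
    for b in v: print(k,b[0],b[1],(b[2]-BC).round(0))
cv2.imwrite('pics/c3.png',np.hstack([cv2.resize(im[200:320,120:240],(400,400)),cv2.resize(sc[170:270,325:425],(400,400))])[:,:,::-1])
print(bot.read_state()['t'])
```

```text
20.7167 15.812428117674772 2.3967866149196504
red [177.6 229.3] 133 [68.  8.]
red [178.2 253.1] 41 [14.  6.]
cream [206.8 228.1] 65 [ 70. -58.]
cream [149.9 267. ] 158 [-17.  69.]
cream [205.5 274.3] 59 [-35. -56.]
cream [160.3 283.8] 159 [-55.  45.]
cream [220.2 279.7] 29 [-48. -90.]
22.4583
```

View pics/c3.png

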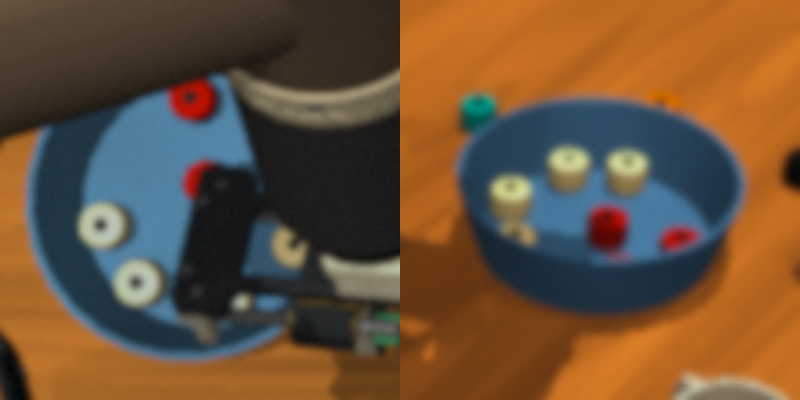

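Partly blocked view: reds at top crop (193,97) and (205,180), with a third hidden. I'll clear the arm further and re-measure with the top camera.

Run:
```python
from h import *
p,q=G.tool([500,-150,150],ax(0)); bot.move_ptp(p,q)
im=snap('top','t4.png')
for k,v in beads(im,BC).items():
    for b in v: print(k,b[0],b[1],(b[2]-BC).round(0))
m=np.zeros((480,640),bool); m[200:320,120:240]=bowlmask(im)[200:320,120:240]; print(rim('top',m,62))
cv2.imwrite('pics/c4.png',cv2.resize(im[200:320,120:240],(480,480))[:,:,::-1])
print(bot.read_state()['t'])
```

```text
red [177.5 228.9] 139 [69.  8.]
red [184.4 252.9] 53 [14. -8.]
cream [170.9 231.3] 23 [64. 23.]
cream [149.9 267.1] 168 [-17.  69.]
cream [160.4 283.8] 170 [-55.  45.]
(array([565.63762671, 245.41285049]), np.float64(95.9511474797926))
23.3583
```

View pics/c4.png

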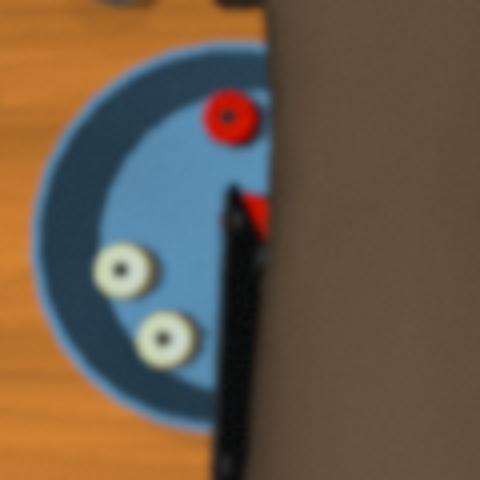

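The upper arm still covers the right half of the bowl. The move back over the pot gives a clear view.

Run:
```python
from h import *
go([*PC,125],0,250)
im=snap('top','t5.png')
for k,v in beads(im,BC).items():
    for b in v: print(k,b[0],b[1],(b[2]-BC).round(0))
cv2.imwrite('pics/c5.png',cv2.resize(im[180:340,100:420],(800,400))[:,:,::-1])
print(bot.read_state()['t'])
```

```text
red [177.5 228.9] 139 [69.  8.]
red [201.7 236.3] 130 [ 52. -47.]
red [182.  254.5] 130 [11. -3.]
cream [204.2 220.4] 57 [ 88. -52.]
cream [170.9 231.3] 23 [64. 23.]
cream [195.9 235.2] 39 [ 54. -34.]
cream [177.7 254.2] 43 [11.  7.]
cream [149.9 267.1] 168 [-17.  69.]
cream [207.6 272.8] 192 [-32. -61.]
cream [160.4 283.8] 170 [-55.  45.]
cream [186.6 289.3] 182 [-68. -14.]
cream [194.4 301.7] 53 [-96. -32.]
23.8417
```

View pics/c5.png

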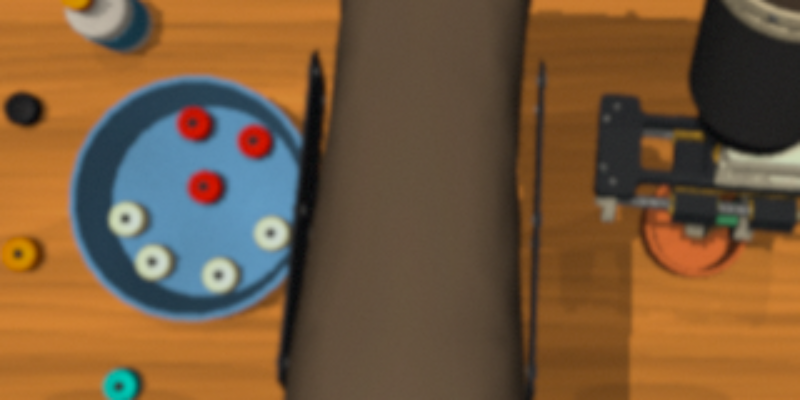

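The reds are at bowl-relative (69,8), (52,-47) and (11,-3), at least 57 mm apart pairwise. The creams are well inside the bowl, and the bowl hasn't shifted. Now I'll return the stick by reversing the pickup.

Run:
```python
from h import *
k1=np.array([*PC,50.]);k0=KN+[-2,0,2]
go(k1,0,100)
for f in(.33,.67,1):
    go(k1+f*(k0-k1),L0*f,60); print(bot.read_state()['contact_force'].round(1) if hasattr(bot.read_state()['contact_force'],'round') else bot.read_state()['contact_force'])
bot.move_gripper(50); bot.pause(.3)
p,q=G.tool(k0,ax(L0)); z=Rn.from_quat(q).as_matrix()[:,2]
bot.line_to(list(np.array(p)-130*z),velocity=120)
bot.move_joints([-0.956,0.2,0.012,0,-1.224,-1.6]); bot.pause(.5)
im=snap('top','t6.png');sc=snap('scene','s6.png')
for k,v in beads(im,BC).items():
    for b in v: print(k,b[0],b[1],(b[2]-BC).round(0))
m=np.zeros((480,640),bool); m[200:320,120:240]=bowlmask(im)[200:320,120:240]; print(rim('top',m,62))
cv2.imwrite('pics/c6.png',np.hstack([cv2.resize(im[180:340,120:440],(480,240)),cv2.resize(sc[170:330,220:433],(320,240))])[:,:,::-1])
print(bot.read_state()['t'])
```

```text
[ 0.9 -0.3  0.4]
[ 0.2  0.2 -0.3]
[ 0.4 -0.5 -0.9]
red [177.4 228.9] 136 [69.  8.]
red [201.7 236.2] 130 [ 52. -47.]
red [181.9 254.5] 131 [11. -3.]
cream [149.7 266.9] 121 [-17.  70.]
cream [206.9 272.5] 153 [-31. -60.]
cream [160.1 283.8] 128 [-55.  46.]
cream [186.2 289.5] 141 [-69. -13.]
(array([565.51180103, 233.37800277]), np.float64(104.80494174789338))
31.275
```

View pics/c6.png

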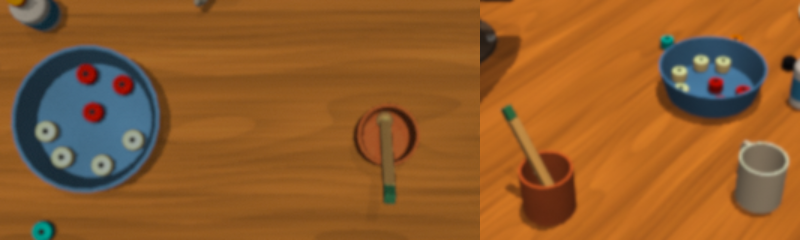

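The stick is back in its pot with the knob down, at (388,118) in the crop, and its green end up. The reds are well apart, and the bowl and pot haven't moved, so I'm handing in.

```bash
python3 -c "
from plant import bot
print(bot.close_job())"
```

```text
the job is handed in; nothing more can be done
None
```

I handed the job in at about 31 s: a little over two wide turns at the bowl floor, red beads about 57 mm or more apart centre to centre, all seven beads in the bowl, and the stick back in its pot knob down; no verdict was returned.

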